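Close up the bedside unit

ROBOT

A 6-joint arm with a two-finger parallel gripper is mounted at the origin on the work surface. World frame = base frame: x ahead of the robot, y to its left, z up, the work surface at z = 0. Lengths are in mm, angles in rad, forces in N, time in s.
With the tool pointing down it reaches from about 425 to 950 mm from the base axis. Payload 3.5 kg.
Tool frame: the origin (TCP) lies midway between the tips of the shut fingers; the grasp point (between the pads) lies 19 mm behind it; z points along the fingers, y is the line along which they close (so a half turn about z gives the same grasp; the last joint's range is limited). The gripper opens to 85 mm and grips with 20 to 120 N. Pads are 22 mm wide; open, the fingers measure 114 mm over their backs; the gripper's body (76 mm by 85 mm) begins 54 mm behind the grasp point. The pads swing forward as they close: fully open they stand 13 mm farther back than shut.
Start: joints at [1.174, 0.286, 1.577, -0, 1.279, -0.15], TCP at [164.867, 654.542, 231.325] pointing down, gripper open.
Joint ranges: [-2.77, 2.77], [-0.9, 2.22], [0.21, 2.48], [-1.53, 4.67], [0.24, 2.81], [-2.84, 2.84]. Speed limits (rad/s): [2.79, 2.79, 3.14, 3.14, 3.14, 3.14].

INTERFACE

Orientations are given as a rotation vector (axis times angle).
In Python, from workcell import r, eyes gives the robot as it stands.
- The arm moves only by the tool servo_tool, never from a script. Its argument "moves" is a list that holds one entry, the list of rows, each a list of 5 numbers: the opening, from 0 (shut) to 1 (fully open), then the shift along the tool's x, y, z in cm, then the turn about the tool's z in rad. A call has 1 to 20 rows; each row shifts and turns the commanded pose from where the row before left it, along the tool's axes as they then stand; what a row does not reach is not made up. A row lasts 1/12 s, in which the tool goes at most 41.7 mm and 7.16 degrees, less where a joint would pass 70% of its speed; a pose out of reach is approached as far as the arm can. A call is refused whole if a number of a shift passes 4.17 or a number of a turn 0.125, either way. A call with a gripper value outside its range is refused whole. The fingers move at their own pace and stop on an object; the grip force is fixed at half the most. Time passes only in rows, so rows that do not move let the fingers close. It gives the time, the measured TCP pose, the force, the opening and the grip force at its end, in the units of the state.
- r.get_state(): the state, without advancing time (a new reading comes with each control period).
- eyes.capture(name): name is "side" or "top" or "wrist"; returns a dict with "color" (384x512x3 uint8, red, green, blue), "z_map" (384x512 float32, mm along the optical axis (not along the pixel's ray), 0 where there is no reading), "K" (3x3 intrinsics, pixels), "D" ([k1, k2, p1, p2, k3] as OpenCV has them; the pictures are not rectified), "view" (4x4, takes a point from world to camera coordinates); the wrist camera has in their place "tool_from_camera" (4x4, takes a point from camera to tool coordinates, whose origin is the TCP and whose axes are the flange's). Camera axes: x right, y down, z forward; pixel columns grow to the right and rows downward; lengths in mm; the calibration is good to about 2 mm. A picture is of the moment at which its call begins: read the wrist's pose just before it.
- r.hand_in(): hands the job in; it is judged then, once.
The state is a dict: "time": time; "joint_positions": joint angles; "joint_velocities": joint speeds; "joint_efforts": joint torques, N m; "ee_pos": TCP position; "tool_rot": TCP orientation; "ft_force": force on the tool from outside, world axes, zero at the start; "wrist_torque": the same for the moment, N m; "finger_gap": finger opening in mm; "grip_force": force on a finger pad.
Only numpy, scipy, OpenCV 4.12 (cv2) and the standard library are available. Lean on these libraries where they do the work, as an engineer would, in place of code of your own. Each camera call takes 0.05 s, during which the arm holds its last target. There are 200 camera calls.

TASK

Close up the bedside unit for the next guest: first push the drawer that holds the black remote control fully shut, with the remote still lying inside, then push the red cover on top of the unit sideways over the socket panel until it meets its brass stop. Use only the fingertips or the outside of the fingers, pick nothing up and do not slam anything; leave the other drawer open as it is and everything else in its place.

Things in the scene. Friction and masses are not known exactly. Their poses are not given: they have to be found in the camera images.
- unit: Low dark wooden bedside unit, fixed, 200 deep (x) x 400 wide (y) x 100 mm high; origin at the centre of its underside, on the table; its x points from the drawer side to the back, y to the robot's left, z up. Drawers at unit y = +97 (left) and -97 mm (right). On top: grey socket panel at unit (-35, -75) mm, the cover, and a brass stop 18 mm high at unit y = -141 mm.
- drawer_left (a joint): Left drawer (unit +y side). Range 0 to 0.13 m, 0 = shut, value = how far the drawer stands out of the unit toward the unit's -x. It slides freely with about 2 N of friction, stays where it is left, and has a solid stop at 0. Starts 0.09 to 0.115 open.
- drawer_right (a joint): Right drawer (unit -y side). Range 0 to 0.13 m, 0 = shut, value = how far the drawer stands out of the unit toward the unit's -x. It slides freely with about 2 N of friction, stays where it is left, and has a solid stop at 0. Starts 0.09 to 0.115 open.
- drawer_left_front (a point): Centre of the outer (unit -x) face of the left drawer's front panel, 52 mm above the table; moves with the drawer. The flat panel is 190 wide, 84 high (10 to 94 mm above the table), 18 thick, no handle, only a shallow dark finger groove at its top edge. When shut this face is at unit x = -118 mm.
- drawer_right_front (a point): Centre of the outer (unit -x) face of the right drawer's front panel, 52 mm above the table; moves with the drawer. The flat panel is 190 wide, 84 high (10 to 94 mm above the table), 18 thick, no handle, only a shallow dark finger groove at its top edge. When shut this face is at unit x = -118 mm.
- cover (a joint): Sliding red-stained wooden cover on the unit's top. Range 0 to 0.12 m; 0 = closed, over the socket panel and against the brass stop; grows as it slides toward unit +y (left). About 1.5 N of friction, stays where it is left. Starts 0.07 to 0.105 open; close by pushing it toward unit -y.
- cover_end (a point): Centre of the cover's unit +y end face, the face to push, 115 mm above the table; moves with the cover. The cover is a plain block 90 (unit x) x 120 (unit y) x 30 mm high, underside on the unit's top at 100 mm, top at 130 mm.
- remote: Black remote control with coloured buttons, 125 x 38 x 18 mm, origin at the centre of its underside, x along its length. Loose, flat on the floor of one of the two open drawers (floor 15 mm above the table), lying roughly across the drawer; it rides along with the drawer.
- case: Blue spectacle case, 125 x 48 x 30 mm, origin at the centre of its underside; loose in the other open drawer. Not to be moved.
- clock: White alarm clock, 45 x 80 x 55 mm high, loose on the unit's top at the back right corner (unit about (62, -130) mm); origin at the centre of its underside. Bystander.
- tumbler: White ceramic tumbler, 62 mm across, 80 mm high, loose on the unit's top at the back left (unit about (58, 140) mm); origin at the centre of its underside. Bystander.
- phone: White desk telephone, 210 x 170 x 59 mm high, on the table left of the unit; origin at the centre of its underside. Bystander.
- bottle: Green glass water bottle, 62 mm across, 190 mm high, on the table right of the unit; origin at the centre of its underside. Bystander.
- mug: White mug, 78 mm across, 90 mm high, on the table to the right; origin at the centre of its underside. Bystander.
Things that resemble listed ones, but are neither listed nor needed, are in the scene too. There is more than one size of the remote; the job needs the smaller.

How it is judged:
By the outcome, as a careful person would: the job done as asked, in the order asked, and still so for the second after the job is handed in, with the robot touching nothing.
It also fails if it takes over 45 s, if anything falls off the work surface, if the arm or the gripper's body presses on something with over 40 N, if the wrist force passes 120 N, or if a joint passes its speed limit or range.

## Working session

There is one attempt and no reset: what is moved stays moved. The work goes in short steps, Python scripts to look and compute and a tool call to move; the robot and the scene stay as the last step left them, time stands still between calls to the robot, and variables do not carry over. Pictures are saved under pics/ and viewed, at most 10 in all, crops included, and the job is handed in when it is done.

Besides the shell and the picture viewer there is one more tool, called as name(argument=value, ...), one argument or row to a line, values as JSON. servo_tool: Moves the arm, as the interface text tells. Its arguments: {"type":"object","properties":{"moves":{"type":"array","items":{"type":"array","items":{"type":"array","items":{"type":"number"}}}}},"required":["moves"]}

```bash
mkdir -p pics; ls
cat > h.py <<'E'
import numpy as np, cv2
from workcell import r, eyes
def cap(n,fn=None):
    c=eyes.capture(n)
    if fn: cv2.imwrite('pics/'+fn,c['color'][:,:,::-1])
    return c
def pts(c,uv):
    # world points from depth map
    uv=np.asarray(uv,float).reshape(-1,1,2)
    n=cv2.undistortPoints(uv,np.array(c['K']),np.array(c['D'])).reshape(-1,2)
    i=uv.reshape(-1,2).round().astype(int)
    z=c['z_map'][i[:,1],i[:,0]]
    P=np.c_[n*z[:,None],z,np.ones(len(z))]
    return (np.linalg.inv(c['view'])@P.T).T[:,:3]
def plane(c,uv,h):
    n=cv2.undistortPoints(np.asarray(uv,float).reshape(-1,1,2),np.array(c['K']),np.array(c['D'])).reshape(-1,2)
    M=np.linalg.inv(c['view']); o=M[:3,3]; d=(M[:3,:3]@np.c_[n,np.ones(len(n))].T).T
    return o+d*((h-o[2])/d[:,2])[:,None]
E
python3 - <<'E'
from h import *
a=cap('top','top.png');b=cap('side','side.png')
s=r.get_state();print(s['ee_pos'],s['tool_rot'],s['time'])
for c in(a,b):print(np.linalg.inv(c['view'])[:3,3])
np.savez('a.npz',**a);np.savez('b.npz',**b)
E
```

```text
pics
[164.64405003 653.98854061 230.04979533] [-0.38661614 -3.11710978  0.00332522] 0.1
[ 412.61580689   39.59010439 1499.28125413]
[491.81913735 890.56099173 924.044751  ]
```

View pics/top.png

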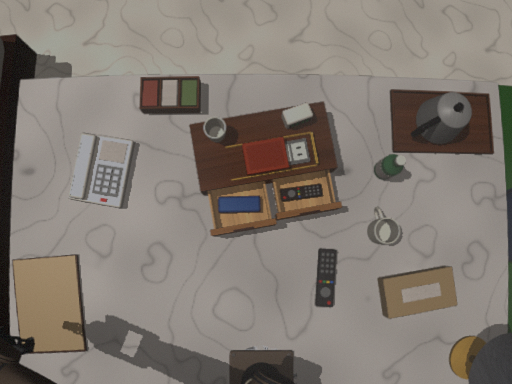

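View pics/side.png

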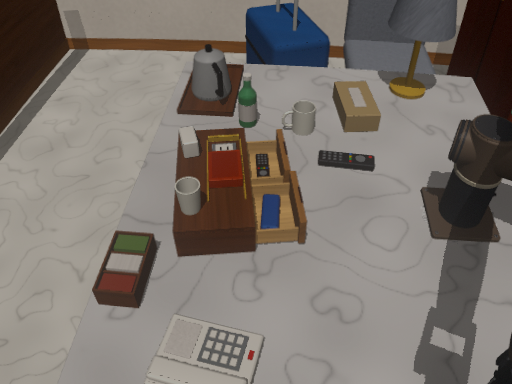

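The top view shows the unit at about (265,150). The right drawer holds a black remote at (301,192), and the left drawer holds the blue case at (240,205). The red cover is at (266,156), the socket panel at (299,151) and the clock at (297,115).

Possible mix-ups:
- **Remote:** (301,192) in the drawer, or the larger one at (326,278) on the table.
- **Red cover:** (266,156), or the red tray cell at (150,92).
- **Drawer:** right front at (308,210), or left front at (243,227).

I choose the right drawer front and the cover at (266,156).

Run:
```python
from h import *
a=dict(np.load('a.npz'));b=dict(np.load('b.npz'))
im=a['color'][90:245,180:350,::-1];cv2.imwrite('pics/crop.png',cv2.resize(im,None,fx=4,fy=3.8,interpolation=cv2.INTER_CUBIC))
# world points for top, heights
v,u=np.mgrid[80:250,180:360];uv=np.c_[u.ravel(),v.ravel()];P=pts(a,uv)
hsv=cv2.cvtColor(a['color'],cv2.COLOR_RGB2HSV)
def rect(Q):
    (c,s,ang)=cv2.minAreaRect(Q[:,:2].astype(np.float32));return np.round(c,1),np.round(s,1),round(ang,2)
H=hsv[uv[:,1],uv[:,0]].astype(int)
# cover
m=((H[:,0]<6)|(H[:,0]>174))&(H[:,1]>170)&(H[:,2]>70)&(P[:,2]>115)
print('cover',m.sum(),np.median(P[m,2]),rect(P[m]))
k=(P[:,2]>90)&(P[:,2]<108)
mask=np.zeros((384,512),np.uint8);mask[uv[k,1],uv[k,0]]=1
mask=cv2.morphologyEx(mask,cv2.MORPH_OPEN,np.ones((2,2)))
n,l,st,ce=cv2.connectedComponentsWithStats(mask)
for i in range(1,n):
    if st[i,4]>60:
        q=np.argwhere(l==i)[:,::-1];Q=pts(a,q);print(st[i],np.median(Q[:,2]),rect(Q))
```

```text
cover 326 130.62360825062308 (array([662.4,  -5.9]), array([ 87.4, 116.2]), 11.14)
[ 191  102  148   91 6825] 100.74318646815391 (array([623.3, -32.3]), array([373.6, 434.2]), 14.09)
[278 203  65  17 376] 93.63044911920417 (array([ 512.1, -145.9]), array([ 15.9, 208. ]), 10.64)
[211 219  66  18 385] 93.94311105018755 (array([440.5,  50. ]), array([ 58.7, 201.3]), 10.34)
```

View pics/crop.png

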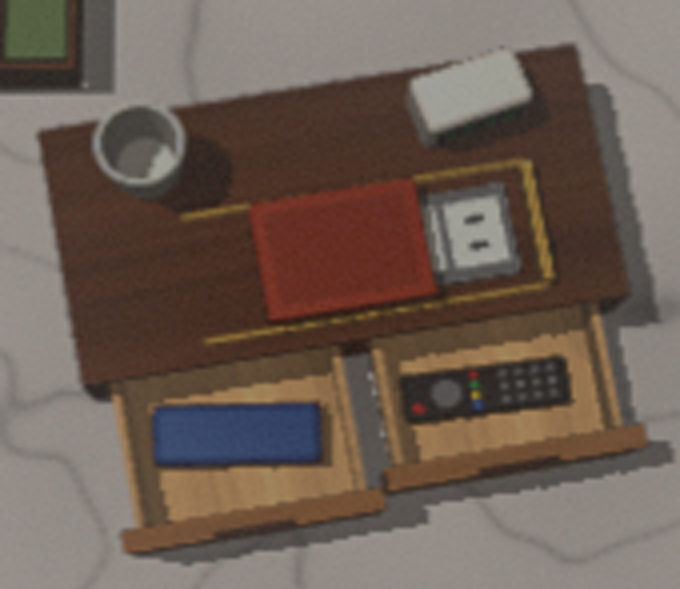

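The crop confirms it: the right drawer holds the small black remote with coloured buttons. The red cover sits left of the socket panel between brass rails. The left drawer holds the blue case. Next I measure the unit frame and drawer face.

```bash
cat >> h.py <<'E'
from scipy.spatial.transform import Rotation as R
E
python3 - <<'E'
from h import *
a=dict(np.load('a.npz'));b=dict(np.load('b.npz'))
C=plane(a,[(190,124.7),(323.75,101.8),(337,167.6),(201.3,192)],100)[:,:2]
print(C.round(1));t=[np.degrees(np.arctan2(-(C[0]-C[1])[0],(C[0]-C[1])[1])),np.degrees(np.arctan2(-(C[3]-C[2])[0],(C[3]-C[2])[1]))]
print('yaw',t,np.linalg.norm(C[0]-C[1]),np.linalg.norm(C[3]-C[0]))
o=C.mean(0)
for n,c in(('top',a),('side',b)):
    hsv=cv2.cvtColor(c['color'],cv2.COLOR_RGB2HSV)
    m=(((hsv[...,0]<6)|(hsv[...,0]>174))&(hsv[...,1]>150)&(hsv[...,2]>60))
    q=np.argwhere(m)[:,::-1];P=pts(c,q);k=(P[:,2]>124)&(P[:,2]<136)&(abs(P[:,0]-660)<90)&(abs(P[:,1])<110)
    rc=cv2.minAreaRect(P[k][:,:2].astype(np.float32));print(n,k.sum(),np.median(P[k,2]),rc)
th=np.radians(10.5);ux=np.array([np.cos(th),np.sin(th)]);uy=np.array([-np.sin(th),np.cos(th)])
print('o',o)
for n,c in(('top',a),('side',b)):
    v,u=np.mgrid[0:384,0:512];uv=np.c_[u.ravel(),v.ravel()];P=pts(c,uv)
    L=np.c_[(P[:,:2]-o)@ux,(P[:,:2]-o)@uy,P[:,2]]
    for s in(-97,97):
        k=(abs(L[:,1]-s)<80)&(L[:,2]>85)&(L[:,2]<99)&(L[:,0]<-140)&(L[:,0]>-260)
        print(n,s,k.sum(),np.percentile(L[k],[2,50,98],axis=0).round(1).tolist())
    k=(abs(L[:,2]-130)<5)&(abs(L[:,0]+35)<60)&(abs(L[:,1])<110);print('cov',np.percentile(L[k],[2,50,98],axis=0).round(1).tolist())
s=r.get_state();Rm=R.from_rotvec(s['tool_rot']).as_matrix();print(Rm.round(3))
E
```

```text
[[ 757.1  209.2]
 [ 827.9 -180.3]
 [ 632.9 -215. ]
 [ 561.2  173.3]]
yaw [np.float64(10.316068520405725), np.float64(10.46542388839544)] 395.826264757702 199.13650472366345
top 1067 130.62560626112554 ((662.6165771484375, -6.152915954589844), (89.66216278076172, 118.05606079101562), 10.1464262008667)
side 523 130.86088432642157 ((663.28369140625, -4.576080322265625), (81.73365783691406, 117.9983901977539), 9.489226341247559)
o [694.76166672  -3.19265226]
top -97 335 [[-212.9, -174.1, 88.3], [-204.1, -94.4, 94.1], [-195.0, -20.2, 98.6]]
top 97 341 [[-225.5, 20.7, 87.6], [-216.8, 98.1, 94.3], [-208.0, 173.1, 98.5]]
cov [[-75.5, -54.7, 125.7], [-32.8, 2.6, 130.5], [10.6, 60.1, 134.7]]
side -97 231 [[-212.9, -170.3, 87.3], [-203.5, -92.2, 94.1], [-195.0, -20.0, 97.3]]
side 97 324 [[-225.4, 20.2, 87.3], [-216.1, 102.0, 93.5], [-207.3, 173.4, 96.8]]
cov [[-75.2, -54.4, 126.2], [-31.9, 9.6, 130.5], [11.8, 62.2, 133.5]]
[[-0.97   0.244 -0.001]
 [ 0.244  0.97  -0.002]
 [ 0.    -0.002 -1.   ]]
```

servo_tool(
  moves=[
    [[0, 0, 0, 0, -0.086], [0, 0, 0, 0, -0.086], [0, 0, 0, 0, -0.086], [0, 0, 0, 0, -0.085], [0, 0, 0, 0, -0.085], [0, -2.2, -3.3, 0, 0], [0, -2.2, -3.3, 0, 0], [0, -2.2, -3.3, 0, 0], [0, -2.2, -3.3, 0, 0], [0, -2.2, -3.3, 0, 0], [0, -2.2, -3.3, 0, 0], [0, -2.2, -3.3, 0, 0], [0, -2.2, -3.3, 0, 0]],
  ],
)

```text
time: 1.18
ee_pos: [386.3, 424.8, 230.8]
tool_rot: [0.285, -3.128, 0.001]
ft_force: [0.4, 0.1, -0.6]
finger_gap: 0.1
grip_force: 0.0
```

```bash
cat >> h.py <<'E'
o=np.array([694.8,-3.2]);th=np.radians(10.4);ux=np.array([np.cos(th),np.sin(th)]);uy=np.array([-np.sin(th),np.cos(th)])
def show():
    s=r.get_state();d=np.array(s['ee_pos'][:2])-o;X=R.from_rotvec(s['tool_rot']).as_matrix()
    print('unit',round(d@ux,1),round(d@uy,1),'z',round(s['ee_pos'][2],1),'yaw err',round(np.degrees(np.arctan2(-X[1,0],-X[0,0]))-10.4,2),'t',round(s['time'],2),'F',np.round(s['ft_force'],1),'gap',s['finger_gap'])
E
python3 -c "from h import *;show()"
```

```text
unit -226.2 476.7 z 230.8 yaw err -0.0 t 1.18 F [ 0.4  0.1 -0.6] gap 0.12061286452203934
```

servo_tool(
  moves=[
    [[0, 0.2, -3.8, 0, 0], [0, 0.2, -3.8, 0, 0], [0, 0.2, -3.8, 0, 0], [0, 0.2, -3.8, 0, 0], [0, 0.2, -3.8, 0, 0], [0, 0.2, -3.8, 0, 0], [0, 0.2, -3.8, 0, 0], [0, 0.2, -3.8, 0, 0], [0, 0.2, -3.8, 0, 0], [0, 0.2, -3.8, 0, 0], [0, 0.2, -3.8, 0, 0], [0, 0.3, -3.8, 0, 0], [0, 0.3, -3.8, 0, 0], [0, 0.3, -3.8, 0, 0], [0, 0.3, -3.8, 0, 0], [0, 0, 0, 0, 0], [0, 0, 0, 0, 0]],
  ],
)

```text
time: 2.6
ee_pos: [454.4, -141.6, 230.8]
tool_rot: [0.278, -3.128, -0.002]
ft_force: [-1.3, 1.1, -1.3]
finger_gap: 0.1
grip_force: 0.0
```

```bash
python3 -c "
from h import *;show();cap('top','t2.png')"
```

```text
unit -261.4 -92.8 z 230.8 yaw err -0.24 t 2.6 F [-1.3  1.1 -1.3] gap 0.0920940376502631
```

servo_tool(
  moves=[
    [[0, 0, -0.4, 2.7, 0], [0, 0, 0, 2.7, 0], [0, 0, 0, 2.7, 0], [0, 0, 0, 2.7, 0], [0, 0, 0, 2.7, 0], [0, 0, 0, 2.7, 0], [0, -1.2, 0, 0, 0], [0, -1.0, 0, 0, 0], [0, -0.3, 0, 0, 0], [0, -0.3, 0, 0, 0], [0, -0.3, 0, 0, 0], [0, -0.3, 0, 0, 0], [0, -0.3, 0, 0, 0], [0, -0.3, 0, 0, 0], [0, -0.3, 0, 0, 0], [0, -0.3, 0, 0, 0], [0, -0.3, 0, 0, 0]],
  ],
)

```text
time: 4.07
ee_pos: [503.8, -135.5, 69.4]
tool_rot: [0.284, -3.128, 0.0]
ft_force: [-2.1, -1.0, 1.6]
finger_gap: 0.5
grip_force: 1.1
```

```bash
python3 -c "
from h import *;show()"
```

```text
unit -211.7 -95.6 z 69.4 yaw err -0.03 t 4.07 F [-2.1 -1.   1.6] gap 0.46561176669448867
```

servo_tool(
  moves=[
    [[0, -0.4, 0, 0, 0], [0, -0.4, 0, 0, 0], [0, -0.4, 0, 0, 0], [0, -0.4, 0, 0, 0], [0, -0.4, 0, 0, 0], [0, -0.4, 0, 0, 0], [0, -0.4, 0, 0, 0], [0, -0.4, 0, 0, 0], [0, -0.4, 0, 0, 0], [0, -0.4, 0, 0, 0], [0, -0.4, 0, 0, 0], [0, -0.4, 0, 0, 0], [0, -0.4, 0, 0, 0], [0, -0.4, 0, 0, 0], [0, -0.4, 0, 0, 0], [0, -0.3, 0, 0, 0], [0, -0.2, 0, 0, 0], [0, -0.2, 0, 0, 0], [0, 0, 0, 0, 0]],
  ],
)

```text
time: 5.65
ee_pos: [570.2, -122.9, 69.3]
tool_rot: [-0.284, 3.128, 0.001]
ft_force: [-0.2, -0.2, 0.1]
finger_gap: -0.0
grip_force: 0.2
```

```bash
python3 -c "
from h import *;show();cap('side','s3.png')"
```

```text
unit -144.2 -95.3 z 69.3 yaw err -0.03 t 5.65 F [-0.2 -0.2  0.1] gap -0.03200466656317899
```

View pics/s3.png

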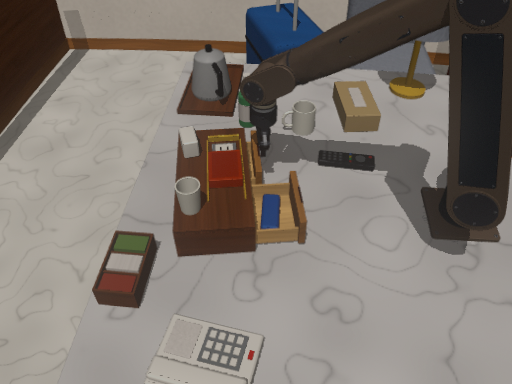

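The side view shows the right drawer nearly shut, with its front at about (256,158). The left drawer is still open, and the cover at (226,168) and the bystanders have not moved. I finish slowly.

servo_tool(
  moves=[
    [[0, -0.2, 0, 0, 0], [0, -0.2, 0, 0, 0], [0, -0.2, 0, 0, 0], [0, -0.2, 0, 0, 0], [0, -0.15, 0, 0, 0], [0, -0.15, 0, 0, 0], [0, -0.15, 0, 0, 0], [0, -0.15, 0, 0, 0]],
  ],
)

```text
time: 6.37
ee_pos: [583.5, -120.5, 69.2]
tool_rot: [0.284, -3.128, -0.0]
ft_force: [-1.3, 0.4, 1.0]
finger_gap: 0.0
grip_force: 1.1
```

```bash
python3 -c "
from h import *;show()"
```

```text
unit -130.7 -95.3 z 69.2 yaw err -0.02 t 6.37 F [-1.3  0.4  1. ] gap 0.02023017151281609
```

servo_tool(
  moves=[
    [[0, -0.1, 0, 0, 0], [0, -0.1, 0, 0, 0], [0, -0.1, 0, 0, 0], [0, 0, 0, 0, 0]],
  ],
)

```text
time: 6.7
ee_pos: [586.6, -120.1, 69.2]
tool_rot: [-0.284, 3.128, 0.0]
ft_force: [-0.6, 0.4, -0.1]
finger_gap: 0.2
grip_force: 0.6
```

```bash
python3 -c "
from h import *;show()"
```

```text
unit -127.6 -95.5 z 69.2 yaw err -0.02 t 6.7 F [-0.6  0.4 -0.1] gap 0.16604683666558787
```

Not at the stop yet, so I keep creeping.

servo_tool(
  moves=[
    [[0, -0.1, 0, 0, 0], [0, -0.1, 0, 0, 0], [0, -0.1, 0, 0, 0]],
  ],
)

```text
time: 6.95
ee_pos: [587.9, -119.9, 69.2]
tool_rot: [0.285, -3.124, -0.0]
ft_force: [-9.7, -1.0, 4.9]
finger_gap: -0.3
grip_force: 4.7
```

```bash
python3 -c "
from h import *;show()
c=cap('side')
v,u=np.mgrid[0:384,0:512];uv=np.c_[u.ravel(),v.ravel()];P=pts(c,uv)
L=np.c_[(P[:,:2]-o)@ux,(P[:,:2]-o)@uy,P[:,2]]
k=(L[:,1]<-20)&(L[:,1]>-70)&(L[:,2]>86)&(L[:,2]<98)&(L[:,0]<-80)&(L[:,0]>-260)
print(k.sum(),np.percentile(L[k],[2,50,98],axis=0).round(1).tolist())"
```

```text
unit -126.2 -95.5 z 69.2 yaw err 0.02 t 6.95 F [-9.7 -1.   4.9] gap -0.3275296822281098
78 [[-114.3, -68.2, 91.4], [-105.1, -44.1, 94.3], [-85.8, -21.5, 97.7]]
```

The force has risen to 10 N and the arm has stalled, so the drawer is at its stop. One more gentle nudge, then I back off and rise.

servo_tool(
  moves=[
    [[0, -0.05, 0, 0, 0], [0, 0, 0, 0, 0], [0, 0.3, 0, 0, 0], [0, 1.0, 0, 0, 0], [0, 2.0, 0, 0, 0], [0, 0, 0, -3.0, 0], [0, 0, 0, -4.0, 0], [0, 0, 0, -4.0, 0], [0, 0, 0, -4.0, 0], [0, 0, 0, -2.0, 0], [0, 0, 0, 0, 0]],
  ],
)

```text
time: 7.92
ee_pos: [560.6, -127.0, 247.4]
tool_rot: [-0.283, 3.115, -0.011]
ft_force: [0.2, -0.2, 0.7]
finger_gap: 0.1
grip_force: 0.0
```

```bash
python3 -c "
from h import *;show()
c=cap('top','t4.png')
cv2.imwrite('pics/t4c.png',cv2.resize(c['color'][90:245,180:350,::-1],None,fx=4,fy=3.8))"
```

```text
unit -154.3 -97.5 z 247.4 yaw err -0.01 t 7.92 F [ 0.2 -0.2  0.7] gap 0.11689273228861505
```

View pics/t4c.png

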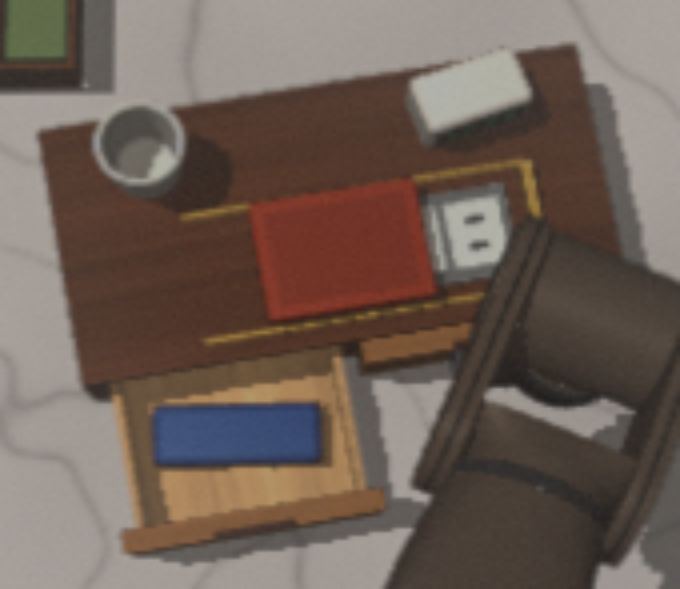

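The right drawer is flush, with its front at about (415,348) in the crop. The case, left drawer, clock and cover are unchanged. Now the cover.

servo_tool(
  moves=[
    [[0, -2.0, 3.5, 0, 0], [0, -2.0, 3.5, 0, 0], [0, -2.0, 3.5, 0, 0], [0, -2.0, 3.5, 0, 0], [0, -2.0, 3.5, 0, 0], [0, -2.0, 3.5, 0, 0], [0, 0, 0, 0, 0], [0, 0, 0, 0, 0], [0, 0, 0, 2.5, 0], [0, 0, 0, 2.5, 0], [0, 0, 0, 2.5, 0], [0, 0, 0, 2.5, 0], [0, 0, 0, 2.0, 0], [0, 0, 0, 0.8, 0], [0, 0, 0, 0, 0]],
  ],
)

```text
time: 9.22
ee_pos: [634.9, 101.4, 107.3]
tool_rot: [0.281, -3.122, -0.001]
ft_force: [-0.9, 0.3, 0.7]
finger_gap: 0.1
grip_force: 0.0
```

```bash
python3 -c "
from h import *;show()"
```

```text
unit -40.0 113.7 z 107.3 yaw err -0.11 t 9.22 F [-0.9  0.3  0.7] gap 0.12934630469067476
```

servo_tool(
  moves=[
    [[0, -0.5, 0, -0.7, 0], [0, 0, -1.2, 0, 0], [0, 0, -1.2, 0, 0], [0, 0, -0.4, 0, 0], [0, 0, -0.3, 0, 0], [0, 0, -0.3, 0, 0], [0, 0, -0.3, 0, 0], [0, 0, -0.3, 0, 0], [0, 0, -0.3, 0, 0], [0, 0, -0.3, 0, 0]],
  ],
)

```text
time: 10.05
ee_pos: [650.6, 58.7, 118.3]
tool_rot: [0.285, -3.128, -0.001]
ft_force: [-0.6, 1.9, 0.0]
finger_gap: -0.1
grip_force: 0.9
```

```bash
python3 -c "
from h import *;show()"
```

```text
unit -32.3 68.9 z 118.3 yaw err -0.0 t 10.05 F [-0.6  1.9  0. ] gap -0.08308674595676555
```

servo_tool(
  moves=[
    [[0, 0, -0.4, 0, 0], [0, 0, -0.4, 0, 0], [0, 0, -0.4, 0, 0], [0, 0, -0.4, 0, 0], [0, 0, -0.4, 0, 0], [0, 0, -0.4, 0, 0], [0, 0, -0.4, 0, 0], [0, 0, -0.4, 0, 0], [0, 0, -0.4, 0, 0], [0, 0, -0.4, 0, 0], [0, 0, -0.4, 0, 0], [0, 0, -0.4, 0, 0], [0, 0, -0.4, 0, 0], [0, 0, -0.3, 0, 0], [0, 0, -0.2, 0, 0], [0, 0, -0.2, 0, 0], [0, 0, 0, 0, 0]],
  ],
)

```text
time: 11.47
ee_pos: [661.6, -0.2, 118.3]
tool_rot: [-0.284, 3.128, -0.001]
ft_force: [-0.2, -0.4, -0.3]
finger_gap: 0.0
grip_force: 0.1
```

```bash
python3 -c "
from h import *;show();c=cap('side','s5.png')
cv2.imwrite('pics/s5c.png',cv2.resize(c['color'][110:260,150:320,::-1],None,fx=4,fy=4))
v,u=np.mgrid[0:384,0:512];uv=np.c_[u.ravel(),v.ravel()];P=pts(c,uv)
L=np.c_[(P[:,:2]-o)@ux,(P[:,:2]-o)@uy,P[:,2]]
k=(abs(L[:,2]-130)<5)&(L[:,0]<5)&(L[:,0]>-75)&(L[:,1]>-150)&(L[:,1]<80);print('cov y',np.percentile(L[k][:,1],[1,2,10,50,98]))"
```

```text
unit -32.1 8.9 z 118.3 yaw err -0.03 t 11.47 F [-0.2 -0.4 -0.3] gap 0.04308229019266956
cov y [-116.60866774 -114.53854116 -100.65380439  -42.06858197   20.2990297 ]
```

View pics/s5c.png

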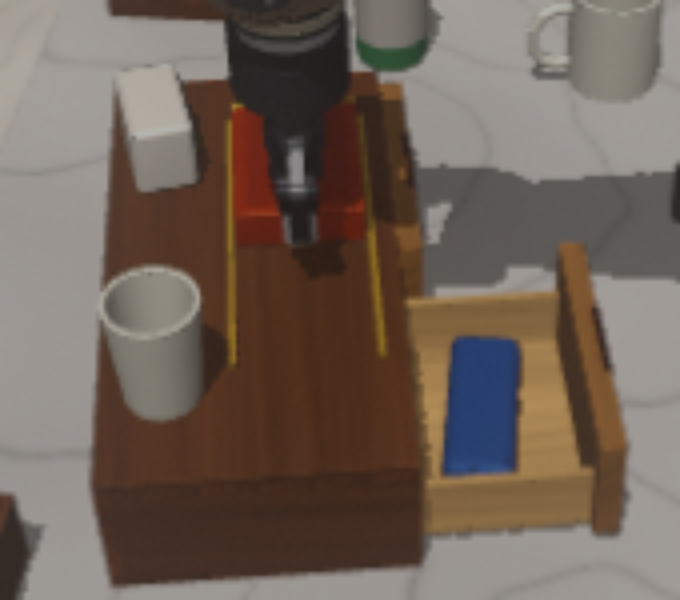

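The crop shows the fingertip on the cover's end at about (300,225) and the cover most of the way across. The right drawer is shut. About 15–20 mm is left.

servo_tool(
  moves=[
    [[0, 0, -0.2, 0, 0], [0, 0, -0.2, 0, 0], [0, 0, -0.2, 0, 0], [0, 0, -0.2, 0, 0], [0, 0, -0.15, 0, 0], [0, 0, -0.1, 0, 0], [0, 0, -0.1, 0, 0], [0, 0, -0.1, 0, 0]],
  ],
)

```text
time: 12.18
ee_pos: [663.6, -10.4, 118.4]
tool_rot: [-0.283, 3.129, 0.006]
ft_force: [-1.1, 7.7, 0.8]
finger_gap: 0.2
grip_force: 4.0
```

```bash
python3 -c "
from h import *;show()"
```

```text
unit -32.0 -1.4 z 118.4 yaw err -0.06 t 12.18 F [-1.1  7.7  0.8] gap 0.15778178604852494
```

servo_tool(
  moves=[
    [[0, 0, -0.1, 0, 0], [0, 0, 0, 0, 0]],
  ],
)

```text
time: 12.35
ee_pos: [663.6, -10.4, 118.4]
tool_rot: [0.283, -3.128, -0.008]
ft_force: [-1.0, 9.5, 0.7]
finger_gap: 0.0
grip_force: 4.2
```

```bash
python3 -c "
from h import *;show()"
```

```text
unit -32.0 -1.5 z 118.4 yaw err -0.05 t 12.35 F [-1.   9.5  0.7] gap 0.04457117616505826
```

The cover is at its stop: the force rises with no further travel. I back off, rise and clear the view.

servo_tool(
  moves=[
    [[0, 0, 0.3, 0, 0], [0, 0, 1.0, 0, 0], [0, 0, 1.5, 0, 0], [0, 0, 0, -3.0, 0], [0, 0, 0, -4.0, 0], [0, 0, 0, -4.0, 0], [0, 0, 0, -3.5, 0], [0, 2.0, 3.3, 0, 0], [0, 2.0, 3.3, 0, 0], [0, 2.0, 3.3, 0, 0], [0, 2.0, 3.3, 0, 0], [0, 2.0, 3.3, 0, 0], [0, 2.0, 3.3, 0, 0], [0, 0, 3.3, 0, 0], [0, 0, 3.3, 0, 0], [0, 0, 3.3, 0, 0], [0, 0, 0, 0, 0], [0, 0, 0, 0, 0]],
  ],
)

```text
time: 13.85
ee_pos: [486.1, 286.8, 263.3]
tool_rot: [-0.29, 3.128, -0.001]
ft_force: [0.3, -0.2, -0.1]
finger_gap: 0.2
grip_force: 0.0
```

```bash
python3 -c "
from h import *;show();c=cap('top','t6.png')
cv2.imwrite('pics/t6c.png',cv2.resize(c['color'][90:245,180:350,::-1],None,fx=4,fy=3.8))
v,u=np.mgrid[0:384,0:512];uv=np.c_[u.ravel(),v.ravel()];P=pts(c,uv)
L=np.c_[(P[:,:2]-o)@ux,(P[:,:2]-o)@uy,P[:,2]]
k=(abs(L[:,2]-130)<5)&(L[:,0]<5)&(L[:,0]>-75)&(L[:,1]>-150)&(L[:,1]<80);print('cov y',np.percentile(L[k][:,1],[1,2,50,98]))
for s in(-97,97):
    k=(abs(L[:,1]-s)<80)&(L[:,2]>87)&(L[:,2]<97)&(L[:,0]<-103)&(L[:,0]>-260);print(s,np.percentile(L[k][:,0],[2,50,98]))"
```

```text
unit -152.9 322.9 z 263.3 yaw err 0.2 t 13.85 F [ 0.3 -0.2 -0.1] gap 0.1706058278575939
cov y [-132.36481215 -130.63979095  -72.58821311  -15.01220582]
-97 [-115.53343679 -109.49156616 -103.2712082 ]
97 [-225.56347045 -216.726516   -208.12531259]
```

View pics/t6c.png

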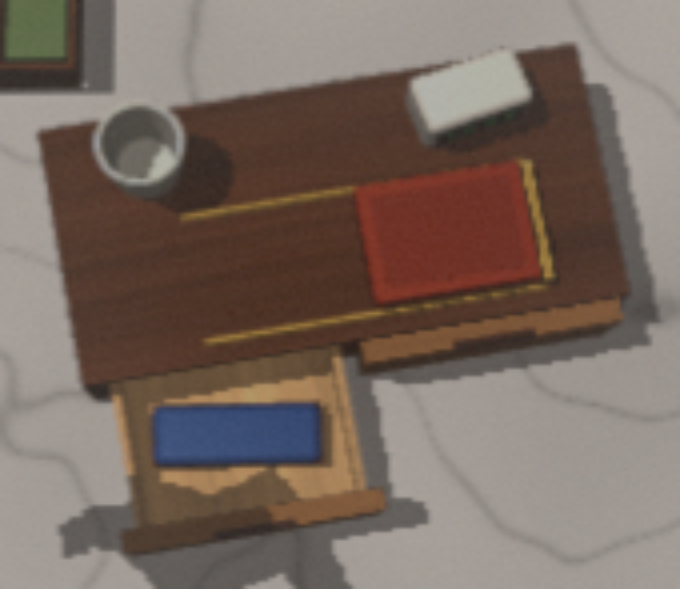

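The final crop shows the red cover at (450,230) against the brass stop at (535,220). The right drawer is flush, the left drawer and case are unchanged, and the tumbler and clock are in place.

```bash
python3 -c "
from h import *;print(r.hand_in())"
```

```text
the job is handed in; nothing more can be done
None
```

I pushed the right drawer, which holds the small remote, to its stop, then slid the red cover against its brass stop; the left drawer and other items look unmoved in the last picture, and the job was handed in at about 14 s.

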